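# Gauge a label-printer roller in the bench caliper and lock the jaw

### The arm

A 6-joint arm with a two-finger parallel gripper is mounted at the origin on the work surface. World frame = base frame: x ahead of the robot, y to its left, z up, the work surface at z = 0. Lengths are in m, angles in rad, forces in N, time in s.
With the tool pointing down it reaches from about 0.425 to 0.95 m from the base axis. Payload 3.5 kg.
Tool frame: the origin (TCP) lies on the centre line of the jaws, within the pads' length; the fingertips stand 8 mm ahead of it and the grasp point (between the pads) lies 11 mm behind it; z points along the fingers, y is the line along which they close (so a half turn about z gives the same grasp; the last joint's range is limited). The gripper opens to 85 mm and grips with 20 to 120 N. Pads are 22 mm wide; open, the fingers measure 114 mm over their backs; the gripper's body (76 mm by 85 mm) begins 54 mm behind the grasp point. The pads swing forward as they close: fully open they stand 13 mm farther back than shut.
Start: joints at [-1.259, 0.286, 1.577, -0, 1.279, -0.15], TCP at [0.301, -0.604, 0.239] pointing down, gripper open.
Joint ranges: [-2.77, 2.77], [-0.9, 2.22], [0.21, 2.48], [-1.53, 4.67], [0.24, 2.81], [-2.84, 2.84]. Speed limits (rad/s): [2.79, 2.79, 3.14, 3.14, 3.14, 3.14].

### API

Orientations are given as a unit quaternion [x, y, z, w].
In Python, from plant import ctrl gives the robot as it stands. The module is installed in compiled form; this text tells all that it offers.
- The arm moves only by the tool send_rows, never from a script. Its argument "steps" is a list of rows, each a list of 5 numbers: the shift along the tool's x, y, z in m, then the turn about the tool's z in degrees, then the opening, from -1 (shut) to 1 (fully open). A call has 1 to 12 rows; each row is the pose to reach, as a shift and turn from the pose commanded when the call began, along the tool's axes at that moment; what a row does not reach only later rows make up. A row lasts 1/10 s, in which the tool goes at most 50 mm and 8.59 degrees, less where a joint would pass 70% of its speed; a pose out of reach is approached as far as the arm can. A call with a gripper value outside its range is refused whole. The fingers move at their own pace and stop on an object; "squeeze" is the grip in N (left out, the last holds). Time passes only in rows, so rows that repeat a pose let the fingers close. It gives the time, the measured TCP pose, the force, the opening and the grip force at its end, in the units of the state.
- ctrl.get_state(): the state, without advancing time (a new reading comes with each control period).
- ctrl.read_camera(name): name is "scene" or "top"; returns the picture (480x640x3 uint8, red, green, blue); there is no depth.
- ctrl.calibration(name): a dict with "intrinsics" (3x3 intrinsics, pixels), "k1" (the pictures are not rectified: a ray, as slopes to the right and down, at radius r is drawn at 1 + k1 r^2 times it, then the intrinsics apply), "extrinsics" (4x4, takes a point from world to camera coordinates). Camera axes: x right, y up, looking along -z (the intrinsics and any distortion apply to the point x, -y, -z); pixel columns grow to the right and rows downward; lengths in m; the calibration is good to about 2 mm. A picture is of the moment at which its call begins. calibration takes no time and is no camera call.
- ctrl.sign_off(): hands the job in; it is judged then, once.
The state is a dict: "time": time; "qpos": joint angles; "dq": joint speeds; "joint_efforts": joint torques, N m; "eef_pos": TCP position; "tcp_rot": TCP orientation; "contact_force": force on the tool from outside, world axes, zero at the start; "wrist_torque": the same for the moment, N m; "opening": opening from 0.0 (shut) to 1.0 (fully open); "finger_force": force on a finger pad.
Only numpy, scipy, OpenCV 4.12 (cv2) and the standard library are available. Lean on these libraries where they do the work, as an engineer would, in place of code of your own. Each camera call takes 0.05 s, during which the arm holds its last target. There are 200 camera calls.

### The job

Take the blue roller out of the leaning rack, stand it upright on the base of the bench caliper between the open jaws and let go of it, then gently slide the movable jaw shut until it presses the roller against the fixed jaw. Then use the orange driver (not the fingers) to turn the brass lock screw clockwise until its slot lines up with the caliper's beam, and put the driver back upright in its stand. The roller must stay upright, nipped between both jaws; leave the other two rollers, the mug and the bottle where they are.

Things in the scene. Friction and masses are not known exactly. Their poses are not given: they have to be found in the camera images.
- caliper: Bench caliper, fixed. Dark base plate 250 x 100 x 12 mm (x -125..125, y -45..55), origin at its underside; x = closing direction of the sliding jaw. Steel beam along x, y 26..40, up to z = 36. Fixed jaw at +x: block x 85..109, y -12..44, up to z = 52. The part stands on the plate (z = 12) at y = 0 between the jaws.
- fixed_face (a point): Middle of the fixed jaw's measuring face (faces the caliper's -x), 30 mm above the desk; axes as the caliper's.
- moving_face (a point): Middle of the sliding jaw's measuring face (faces the caliper's +x), 30 mm above the desk, face 26 mm wide, top at 52 mm; axes as the caliper's. The aluminium carriage behind it reaches 100 mm back in -x, y -12..46, its top 44 mm above the desk.
- sliding_jaw: The aluminium carriage with the sliding jaw and thumb post; origin on the desk plane right under the measuring face (caliper y = 0); axes as the caliper's. Slides along x with about 6 N of friction; the gap between the jaws starts at 50 to 65 mm and is 28 mm when shut on the roller.
- thumb_post (a point): Centre of the top of the red thumb post on the carriage, 84 mm above the desk; the post is 14 mm (caliper x) by 22 mm (y), 40 mm tall above the carriage. Push or pinch it to slide the jaw.
- lock_screw: Brass slotted screw on the carriage, 26 mm across, top 56 mm above the desk, 40 mm behind the measuring face (caliper y = 10), 48 mm from the thumb post. Origin on its axis at its underside (z = 44). Its slot runs along its own y, right across, 6.5 mm wide, 9 mm deep. Starts 9 to 35 degrees clockwise of square to the beam; locked when along the beam (1.57 rad); stop at 1.7 rad.
- slot (a point): Centre of the floor of the screw's slot, 47 mm above the desk; axes as lock_screw.
- rack: White rack, fixed, grey foot 110 x 200 mm, origin at the underside. Three rollers side by side at its y = -65, 0, 65 mm lie on a sloping board, leaning 35 degrees from vertical, tops towards the rack's -x, bottom ends 32 mm up. Board and 10 mm high dividers cover only the lowest 48 mm of a roller; the upper 42 mm stick out free.
- roller_blue: Blue printer roller, a plain cylinder 28 mm diameter, 90 mm long, about 150 g, with a thin aluminium band near the top end. Origin at the centre of its bottom end, z along its axis towards the top.
- roller_black: Black roller, same size, bystander in the rack.
- roller_yellow: Yellow roller, same size, bystander in the rack.
- driver: Flat-blade driver standing upright, tip down. Origin at the tip of the blade, z up along its axis. Blade 16 mm (x) by 3 mm (y), 16 mm long; round shaft 8 mm diameter up to z = 40 mm; orange handle 32 mm (x) by 16 mm (y), from z = 40 to z = 90 mm. About 60 g.
- stand: Grey stand block 70 x 56 x 50 mm, fixed to the desk, origin at the underside, with a through hole 22 mm (x) by 13 mm (y) in its top; the driver's blade and shaft hang in the hole and the handle's underside rests on the block's top, so its tip is 10 mm above the desk.
- bottle: Clear sanitiser bottle, 56 mm diameter, 170 mm tall, bystander; origin at the underside.
- mug: White mug, 76 mm diameter, 90 mm tall, handle at its +y; bystander; origin at the underside.
There are look-alikes about, which are no part of the job. Several things have the shape of the roller_blue; the one meant has the colours described above.

How it is judged:
On the way, in this order (a step that is already met when the one before it is completed fails the run):
1. the blue roller stands upright on the caliper's base between the open jaws, released (angle between roller_blue's own z axis and vertical below 0.06 rad and z of roller_blue in the frame of caliper between 0.009 and 0.015 m and x of roller_blue in the frame of moving_face above 0.012 m and x of roller_blue in the frame of fixed_face below -0.012 m and y of roller_blue in the frame of fixed_face between -0.012 and 0.0145 m and contact force between the fingers and roller_blue below 0.1 N), for 0.2 s.
2. the sliding jaw presses the roller against the fixed jaw with more than 2 N (contact force between sliding_jaw and roller_blue above 2 N and x of roller_blue in the frame of moving_face below 0.0155 m and x of roller_blue in the frame of fixed_face above -0.0155 m), for 0.2 s.
3. the lock screw has been turned with the driver until its slot lines up with the beam (angle between the y axis of lock_screw and the x axis of caliper, either way round below 0.2 rad and contact force between driver and lock_screw above 0.05 N), for 0.1 s.
At the end, for the whole second after the job is handed in: The blue roller stands upright (0.06 rad) on the caliper base between the jaw faces, gap to each under 1.5 mm; the screw slot is within 0.2 rad of the beam; the driver sits on its shoulder in the stand (tip 7 to 14 mm up, within 8 mm and 0.12 rad of upright); all at rest (angle between roller_blue's own z axis and vertical below 0.06 rad and z of roller_blue in the frame of caliper between 0.009 and 0.015 m and x of roller_blue in the frame of moving_face below 0.0155 m and x of roller_blue in the frame of fixed_face above -0.0155 m and y of roller_blue in the frame of fixed_face between -0.012 and 0.0145 m and angle between the y axis of lock_screw and the x axis of caliper, either way round below 0.2 rad and horizontal distance between driver and stand below 0.008 m and angle between driver's own z axis and vertical below 0.12 rad and height (world z) of driver between 0.007 and 0.014 m and linear speed of each of driver, roller_blue below 0.02 m/s); the robot touches nothing.
It fails at once if roller squeezed harder than 40 N by the sliding jaw (contact force between sliding_jaw and roller_blue above 40 N).
It fails at once if screw turned by the fingers (contact force between the fingers and lock_screw above 1 N).
It fails at once if bystander moved by over 25 mm (distance of any of roller_black, roller_yellow, bottle, mug from where it was at the start of the episode above 0.025 m).
It also fails if it takes over 70 s, if anything falls off the work surface, if the arm or the gripper's body presses on something with over 40 N, if the wrist force passes 120 N, or if a joint passes its speed limit or range.

## Working session

There is one attempt and no reset: what is moved stays moved. The work goes in short steps, Python scripts to look and compute and a tool call to move; the robot and the scene stay as the last step left them, time stands still between calls to the robot, and variables do not carry over. Pictures are saved under pics/ and viewed, at most 10 in all, crops included, and the job is handed in when it is done.

Besides the shell and the picture viewer there is one more tool, called after "Request:" as a command line: name --pt "numbers of a row" for each row, then --argument value for the rest. send_rows: Moves the arm, as the interface text tells. Its arguments: {"type":"object","properties":{"steps":{"type":"array","items":{"type":"array","items":{"type":"number"}}},"squeeze":{"type":"number"}},"required":["steps"]}

```bash
mkdir -p pics
cat > h.py <<'E'
import numpy as np, cv2
from plant import ctrl
def cam(n):
    c=ctrl.calibration(n); return np.array(c["intrinsics"]),c["k1"],np.array(c["extrinsics"])
def ray(n,u,v):
    K,k1,E=cam(n)
    d=np.array([(u-K[0,2])/K[0,0],(v-K[1,2])/K[1,1]])
    s=d.copy()
    for _ in range(20): s=d/(1+k1*(s@s))
    R=E[:3,:3]; o=-R.T@E[:3,3]; w=R.T@np.array([s[0],-s[1],-1.]); return o,w
def onz(n,u,v,z):
    o,w=ray(n,u,v); return o+w*(z-o[2])/w[2]
def proj(n,p):
    K,k1,E=cam(n); c=E[:3,:3]@np.asarray(p,float)+E[:3,3]
    s=np.array([c[0],-c[1]])/-c[2]; s=s*(1+k1*(s@s)); return np.array([K[0,0]*s[0]+K[0,2],K[1,1]*s[1]+K[1,2]])
def two(p1,p2):
    (o1,w1),(o2,w2)=ray(*p1),ray(*p2)
    A=np.stack([w1,-w2],1); t=np.linalg.lstsq(A,o2-o1,rcond=None)[0]
    a,b=o1+w1*t[0],o2+w2*t[1]; return (a+b)/2,np.linalg.norm(a-b)
def shot(n,f):
    im=ctrl.read_camera(n)[:,:,::-1].copy(); cv2.imwrite(f"pics/{f}.png",im); return im
E
python3 - <<'E'
from h import *
for n in("scene","top"):
    shot(n,n+"0"); K,k1,E=cam(n); print(n,K[0,0],k1,(-E[:3,:3].T@E[:3,3]).round(3),onz(n,320,240,0).round(3))
s=ctrl.get_state();print(s)
E
```

```text
scene 479.90796322714385 -0.11474057903692865 [0.979 0.398 0.75 ] [ 0.505 -0.052  0.   ]
top 581.8727904710329 -0.14110177605723273 [ 0.52  -0.047  1.203] [ 0.571 -0.051  0.   ]
{'time': 0.1, 'qpos': array([-1.25899815e+00,  2.87092099e-01,  1.57804327e+00,  2.54023838e-05,
        1.27858326e+00, -1.50024443e-01]), 'dq': array([-0.0003981 , -0.00075881, -0.00453982, -0.00137758, -0.00016223,
       -0.00229492]), 'joint_efforts': array([ 4.69813858e-04, -4.07299662e+01, -2.93699026e+01, -1.70415169e-04,
        3.44072170e-03,  3.98661957e-07]), 'eef_pos': array([ 0.30060493, -0.60372454,  0.2380686 ]), 'tcp_rot': array([ 9.73458523e-01,  2.28861035e-01, -7.37689109e-05, -1.06049484e-03]), 'contact_force': array([-0.39555522, -0.61794673, -0.12824146]), 'wrist_torque': array([-0.01896465, -0.04232114, -0.05293031]), 'finger_force': 0.0, 'opening': 1.0008015918095654}
```

View pics/top0.png

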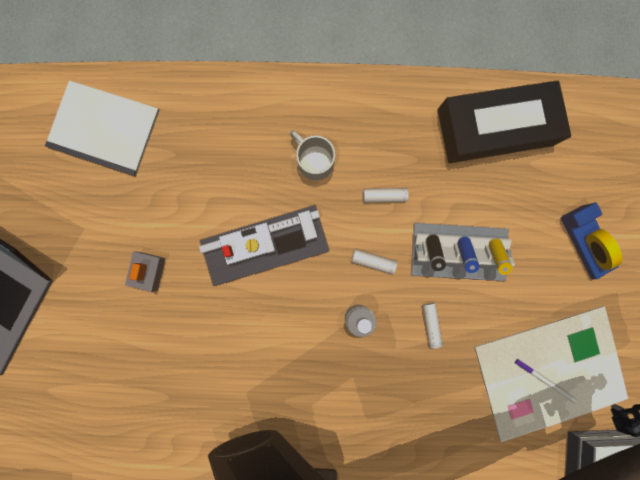

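View pics/scene0.png

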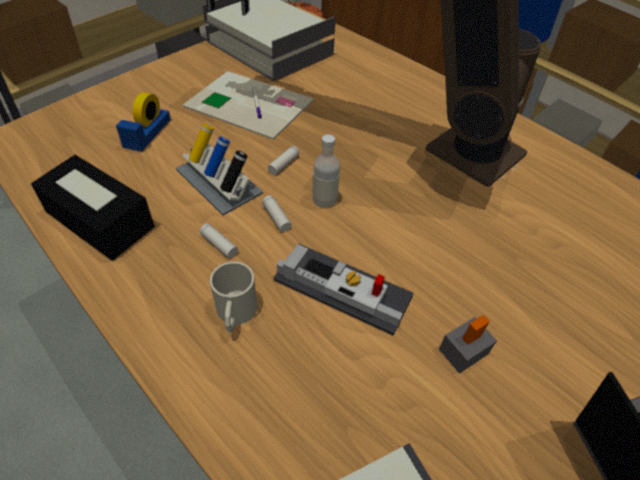

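The blue roller candidates by shape are white cylinders at top (386,196), (375,262) and (432,326), plus the rack's black (435,252), blue (468,255) and yellow (501,256). Only (468,255), scene (217,157), is blue in the rack. I'll confirm it in one enlarged view, along with the caliper and stand.

Run:
```python
import cv2,numpy as np
t=cv2.imread('pics/top0.png');s=cv2.imread('pics/scene0.png')
def c(im,x,y,w,h,W,H):return cv2.resize(im[y:y+h,x:x+w],(W,H),interpolation=cv2.INTER_CUBIC)
a=np.hstack([c(t,190,200,150,90,480,288),c(t,405,215,110,75,320,288)])
b=np.hstack([c(s,265,235,160,96,480,288),c(s,170,115,107,96,320,288)])
cv2.imwrite('pics/crop1.png',np.vstack([a,b]))
```

```text
(no output)
```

View pics/crop1.png

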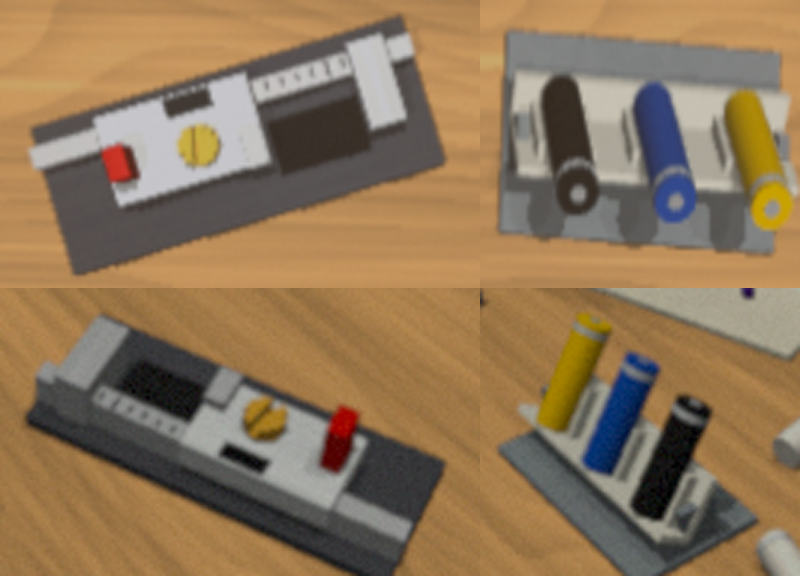

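The crop confirms a blue roller with a silver band near its top end, at the middle of the rack and leaning down-image. Its top end is at top (472,267) and scene (223,139). The caliper's fixed jaw is at the right, the red post at left (226,251) and the screw at (252,245).

Run:
```python
from h import *
t=cv2.imread('pics/top0.png')
ct=lambda x,y:(190+x/3.2,200+y/3.2)
rk=lambda x,y:(405+(x-480)/2.909,215+y/3.84)
P=[onz("top",*ct(*p),.012)[:2] for p in[(400,15),(445,160),(75,273),(32,128)]]
for p in P:print("plate",p.round(4))
print([np.linalg.norm(P[i]-P[(i+1)%4]).round(4) for i in range(4)])
d=P[0]-P[3]+P[1]-P[2];print("cal yaw",np.degrees(np.arctan2(d[1],d[0])))
ex=d/np.linalg.norm(d);ey=np.array([-ex[1],ex[0]]);o=sum(P)/4-.005*ey;print("cal o",o.round(4))
L=lambda p:np.array([(p-o)@ex,(p-o)@ey]).round(4)
for n,q,z in[("movface top L",(248,72),.052),("mov R",(270,163),.052),("fix",(347,40),.052),("fix",(370,128),.052)]:print(n,L(onz("top",*ct(*q),z)[:2]))
hsv=cv2.cvtColor(t,cv2.COLOR_BGR2HSV)
def mask(lo,hi,x,y,w,h):
    m=np.zeros(t.shape[:2],np.uint8);m[y:y+h,x:x+w]=cv2.inRange(hsv,lo,hi)[y:y+h,x:x+w]
    c=max(cv2.findContours(m,0,1)[0],key=cv2.contourArea);return c,cv2.minAreaRect(c),cv2.contourArea(c)
c,r,a=mask((20,120,120),(35,255,255),240,230,30,30);print("screw",r,a);p=onz("top",*r[0],.056)[:2];print(p,L(p))
c,r,a=mask((8,180,100),(18,255,255),110,240,60,60);print("drv",r,a,c[:,0].tolist())
c,r,a=mask((100,120,60),(125,255,255),450,230,35,50);print("blue",r,a)
T,e=two(("top",*rk(675,200)),("scene",223.5,139));print("bluetop",T,e)
F=[onz("top",*rk(*q),.006)[:2] for q in[(508,30),(782,52),(772,255),(500,232)]];print(np.array(F).round(4))
d=F[0]-F[3]+F[1]-F[2];print("rack yaw",np.degrees(np.arctan2(d[1],d[0])),(sum(F)/4).round(4),[np.linalg.norm(F[i]-F[(i+1)%4]).round(3) for i in range(4)])
s=cv2.imread('pics/scene0.png')
A=cv2.resize(t[240:300,115:175],(400,400),interpolation=2);B=cv2.resize(s[305:375,430:500],(400,400),interpolation=2)
cv2.imwrite('pics/crop2.png',np.hstack([A,B]))
```

```text
plate [ 0.6424 -0.0392]
plate [ 0.55   -0.0702]
plate [0.472  0.1653]
plate [0.5644 0.1958]
[np.float64(0.0975), np.float64(0.248), np.float64(0.0973), np.float64(0.2477)]
cal yaw -71.65985102151747
cal o [0.5524 0.0614]
movface top L [0.0223 0.0435]
mov R [ 0.019  -0.0145]
fix [0.0867 0.0445]
fix [ 0.0844 -0.0119]
screw ((251.5, 245.0), (10.0, 11.0), 90.0) 95.5
[0.55520943 0.08401069] [-0.0206  0.0097]
drv ((134.58824157714844, 271.1470642089844), (8.00367546081543, 16.00735092163086), 14.03624439239502) 109.0 [[133, 263], [133, 264], [132, 265], [132, 266], [132, 267], [132, 268], [131, 269], [131, 270], [131, 271], [131, 272], [130, 273], [130, 274], [130, 275], [130, 276], [129, 277], [130, 278], [131, 278], [132, 278], [133, 279], [134, 279], [135, 279], [136, 279], [137, 278], [137, 277], [137, 276], [137, 275], [138, 274], [138, 273], [138, 272], [138, 271], [139, 270], [139, 269], [139, 268], [139, 267], [140, 266], [140, 265], [139, 264], [138, 264], [137, 264], [136, 264], [135, 264], [134, 264]]
blue ((466.7500305175781, 247.75003051757812), (22.76839828491211, 9.803059577941895), 71.56504821777344) 175.5
bluetop [ 0.5218157  -0.34297852  0.10264708] 0.0018712606513636297
[[ 0.6104 -0.2463]
 [ 0.6034 -0.4463]
 [ 0.4926 -0.4401]
 [ 0.5015 -0.2423]]
rack yaw -2.627870970765615 [ 0.552  -0.3437] [np.float64(0.2), np.float64(0.111), np.float64(0.198), np.float64(0.109)]
```

View pics/crop2.png

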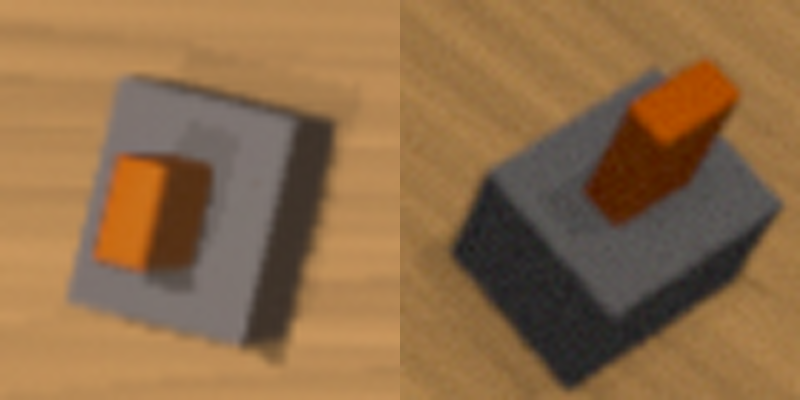

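The crop shows the driver's top face near top (134,272), and the stand's top corners at top (134,252), (160,258), (151,292) and (125,285). The handle is aligned with the stand's long side.

```bash
cat >> h.py <<'E'
from scipy.spatial.transform import Rotation as Ro
def yaw_of(s):
    R=Ro.from_quat(s["tcp_rot"]).as_matrix(); return R,np.degrees(np.arctan2(R[1,0],R[0,0]))
def go(p,yaw):
    s=ctrl.get_state();R,y=yaw_of(s);d=R.T@(np.array(p)-s["eef_pos"])
    print("t %.1f eef"%s["time"],s["eef_pos"].round(4),"yaw %.1f"%y,"=> shift",d.round(4),"turn %.1f"%(-((yaw-y+180)%360-180)))
E
python3 - <<'E'
from h import *
q=lambda x,y:(115+x*.15-.4,240+y*.15-.4)
for n,cs,z in[("stand",[(128,77),(300,122),(242,347),(68,300)],.05),("drv",[(118,153),(165,162),(147,272),(95,262)],.1)]:
    P=np.array([onz("top",*q(*c),z)[:2] for c in cs]);d=P[0]-P[3]+P[1]-P[2]
    print(n,P.mean(0).round(4),"longaxis yaw %.1f"%np.degrees(np.arctan2(d[1],d[0])),[np.linalg.norm(P[i]-P[(i+1)%4]).round(4) for i in range(4)])
go((.532,-.343,.16),177.4)
E
```

```text
stand [0.4975 0.3036] longaxis yaw -13.4 [np.float64(0.0548), np.float64(0.0697), np.float64(0.0556), np.float64(0.0696)]
drv [0.4978 0.3041] longaxis yaw -9.1 [np.float64(0.0142), np.float64(0.0321), np.float64(0.0157), np.float64(0.0321)]
t 0.1 eef [ 0.3006 -0.6037  0.2381] yaw 26.5 => shift [ 0.3233 -0.1301  0.0785] turn -150.9
```

Request:
send_rows --pt "0.323 -0.13 0.05 -100 0.2" --pt "0.323 -0.13 0.05 -100 0.2" --pt "0.323 -0.13 0.05 -100 0.2" --pt "0.323 -0.13 0.05 -100 0.2" --pt "0.323 -0.13 0.05 -100 0.2" --pt "0.323 -0.13 0.05 -100 0.2" --pt "0.323 -0.13 0.05 -100 0.2" --pt "0.323 -0.13 0.05 -100 0.2" --pt "0.323 -0.13 0.05 -100 0.2" --pt "0.323 -0.13 0.05 -100 0.2" --pt "0.323 -0.13 0.05 -100 0.2" --pt "0.323 -0.13 0.05 -100 0.2" --squeeze 20

```text
time: 1.3
eef_pos: [0.5318, -0.3436, 0.1886]
tcp_rot: [0.448, 0.894, 0.0, -0.001]
contact_force: [0.2, -0.0, 1.5]
opening: 0.605
finger_force: 0.0
```

Run:
```python
from h import *
go((.532,-.343,.13),177.4);print(ctrl.get_state()["opening"],ctrl.get_state()["qpos"].round(2))
```

```text
t 1.3 eef [ 0.5318 -0.3436  0.1886] yaw 126.8 => shift [0.0002 0.0005 0.0586] turn -50.6
0.6047817167640481 [-0.73  0.24  1.73 -0.    1.17 -1.38]
```

Request:
send_rows --pt "0 0.0005 0.03 -50.6 0.2" --pt "0 0.0005 0.03 -50.6 0.2" --pt "0 0.0005 0.03 -50.6 0.2" --pt "0 0.0005 0.03 -50.6 0.2" --pt "0 0.0005 0.03 -50.6 0.2" --pt "0 0.0005 0.03 -50.6 0.2" --pt "0 0.0005 0.03 -50.6 0.2"

```text
time: 2.0
eef_pos: [0.5321, -0.3434, 0.1587]
tcp_rot: [0.026, 1.0, 0.0, -0.0]
contact_force: [0.5, 0.2, -0.5]
opening: 0.595
finger_force: 0.0
```

Run:
```python
from h import *
go((.532,-.343,.078),177.4);im=shot("top","t1");im2=shot("scene","s1")
A=cv2.resize(im[200:290,410:530],(533,400),interpolation=2);B=cv2.resize(im2[90:210,160:240],(267,400),interpolation=2)
cv2.imwrite("pics/c3.png",np.hstack([A,B]))
```

```text
t 2.0 eef [ 0.5321 -0.3434  0.1587] yaw 177.0 => shift [0.0001 0.0004 0.0807] turn -0.4
```

View pics/c3.png

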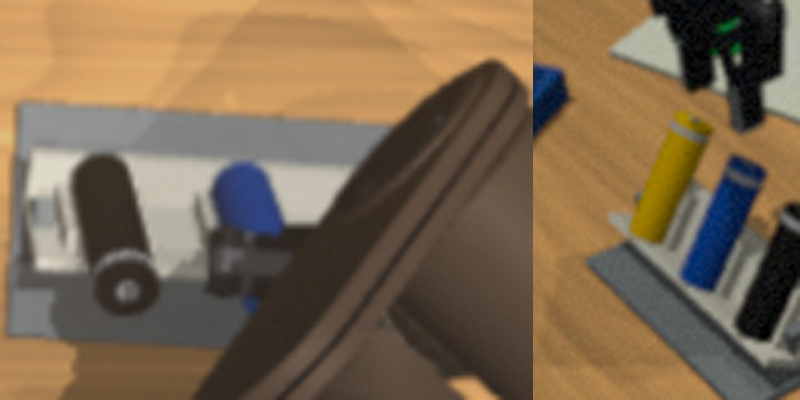

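The gripper straddles the blue roller: top (465,257) with finger at left, and the scene view shows it above. I'll descend and grip.

Request:
send_rows --pt "0 0.0005 0.04 0 0.2" --pt "0 0.0005 0.07 0 0.2" --pt "0 0.0005 0.08 0 0.2" --pt "0 0.0005 0.08 0 0.2" --pt "0 0.0005 0.08 0 -0.8" --pt "0 0.0005 0.08 0 -0.8" --pt "0 0.0005 0.08 0 -0.8" --pt "0 0.0005 0.08 0 -0.8" --pt "0 0.0005 0.08 0 -0.8" --squeeze 30

```text
time: 3.0
eef_pos: [0.5335, -0.3438, 0.0815]
tcp_rot: [0.026, 1.0, -0.001, 0.001]
contact_force: [-0.3, 2.1, 5.9]
opening: 0.316
finger_force: 31.2
```

Request:
send_rows --pt "0 0 -0.02 0 -0.8" --pt "0 0 -0.05 0 -0.8" --pt "0 0 -0.09 0 -0.8" --pt "-0.01 0.02 -0.12 5 -0.8" --pt "-0.03 0.06 -0.12 13 -0.8" --pt "-0.05 0.1 -0.12 21 -0.8" --pt "-0.05 0.14 -0.12 29 -0.8" --pt "-0.05 0.18 -0.12 37 -0.8" --pt "-0.05 0.22 -0.12 45 -0.8" --pt "-0.05 0.26 -0.12 53 -0.8" --pt "-0.05 0.3 -0.12 61 -0.8" --pt "-0.03 0.34 -0.12 69 -0.8"

```text
time: 4.2
eef_pos: [0.5805, -0.004, 0.199]
tcp_rot: [0.59, 0.808, 0.0, 0.001]
contact_force: [0.4, 0.6, -0.9]
opening: 0.319
finger_force: 30.5
```

Run:
```python
from h import *
print(ctrl.get_state()["contact_force"].round(2),ctrl.get_state()["opening"])
go((.5615,.034,.14),108.3);im=shot("top","t2");im2=shot("scene","s2")
A=cv2.resize(im[160:290,220:380],(492,400),interpolation=2);B=cv2.resize(im2[150:310,240:360],(300,400),interpolation=2)
cv2.imwrite("pics/c4.png",np.hstack([A,B]))
```

```text
[ 0.38  0.56 -0.91] 0.31936503431187097
t 4.2 eef [ 0.5805 -0.004   0.199 ] yaw 107.7 => shift [ 0.042  -0.0066  0.059 ] turn -0.6
```

View pics/c4.png

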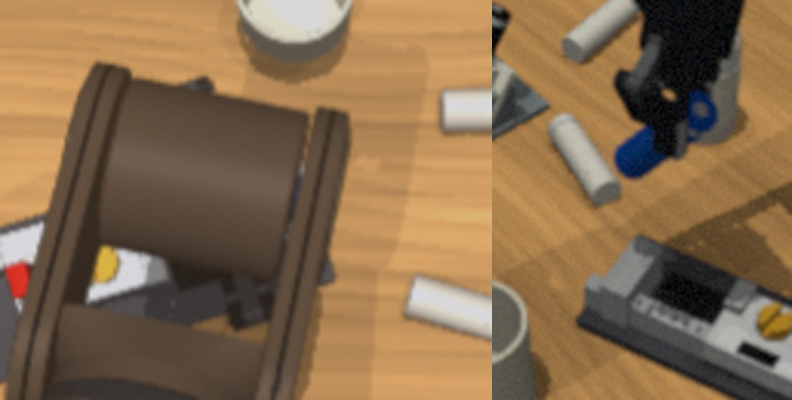

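Run:
```python
from h import *
im2=cv2.imread("pics/s2.png");hsv=cv2.cvtColor(im2,cv2.COLOR_BGR2HSV)
m=cv2.inRange(hsv[185:230,285:335],(100,120,40),(125,255,255));y,x=np.where(m);print("blue bbox",x.min()+285,x.max()+285,y.min()+185,y.max()+185)
i=x.argmin();print("left",x[i]+285,y[i]+185)
p=np.array([.5805,-.004,.199]);e=np.array([.3147,-.9492,0])
for t in(35,45,55):
    t=np.radians(t);c=p+[0,0,.007];b=c+.072*(np.sin(t)*e-[0,0,np.cos(t)]);q=c-.018*(np.sin(t)*e-[0,0,np.cos(t)])
    n=np.cos(t)*e+[0,0,np.sin(t)]
    print(np.degrees(t),proj("scene",b),proj("scene",b+.014*n),proj("scene",b-.014*n),"top",proj("scene",q))
```

```text
blue bbox 290 329 186 220
left 290 210
35.0 [289.99217046 213.23502939] [284.25170802 207.68633553] [295.7004032  218.75348433] top [317.53100395 192.5348305 ]
45.0 [285.16922381 208.04470463] [280.14570897 202.00659584] [290.14280823 214.02339654] top [318.81485575 193.96697555]
55.0 [281.05889108 202.49135749] [276.8911001  196.10599085] [285.16837127 208.7874901 ] top [319.87348239 195.48834699]
```

Run:
```python
from h import *
go((.5631,.0291,.082),108.3)
```

```text
t 4.3 eef [ 0.5775 -0.0008  0.198 ] yaw 108.2 => shift [ 0.0326 -0.004   0.1161] turn -0.1
```

Request:
send_rows --pt "0.0325 -0.004 0.02 0 -0.8" --pt "0.0325 -0.004 0.05 0 -0.8" --pt "0.0325 -0.004 0.08 0 -0.8" --pt "0.0325 -0.004 0.1 0 -0.8" --pt "0.0325 -0.004 0.116 0 -0.8" --pt "0.0325 -0.004 0.116 0 -0.8" --pt "0.0325 -0.004 0.116 0 -0.8"

```text
time: 5.0
eef_pos: [0.5649, 0.0264, 0.0832]
tcp_rot: [0.588, 0.809, 0.001, -0.003]
contact_force: [-3.4, 7.7, 2.0]
opening: 0.318
finger_force: 29.3
```

Run:
```python
from h import *
print(ctrl.get_state()["contact_force"].round(2),ctrl.get_state()["opening"])
im2=shot("scene","s3");go((.5747,-.006,.082),108.3)
cv2.imwrite("pics/c5.png",cv2.resize(im2[200:320,250:410],(800,600),interpolation=2))
```

```text
[-3.45  7.66  2.05] 0.3176316721401091
t 5.0 eef [0.5649 0.0264 0.0833] yaw 108.0 => shift [-0.0338 -0.0007  0.0011] turn -0.3
```

View pics/c5.png

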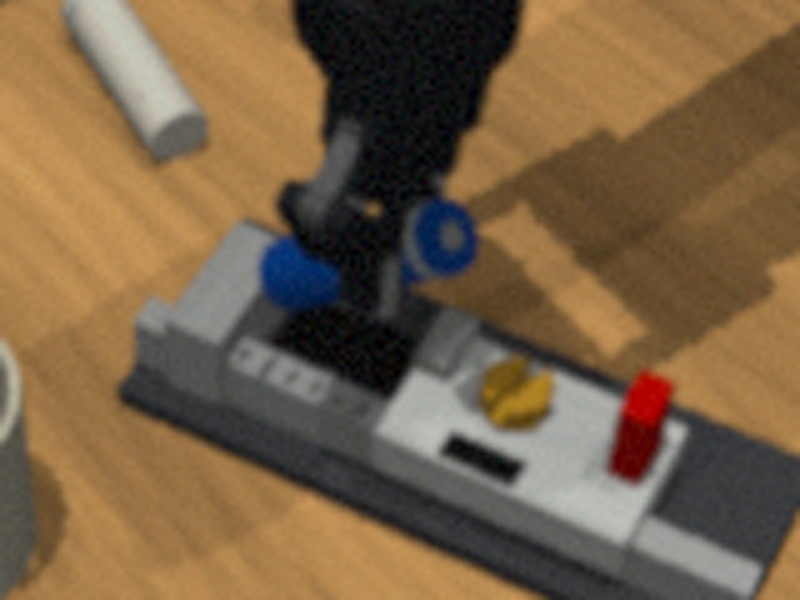

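The pic shows the roller's bottom caught on the fixed jaw's top edge, scene (310,255), so it pivoted nearly flat. I'll lift, turn 90° so its bottom points over the open -y side of the plate, and try a light grip so it swings upright under gravity.

Request:
send_rows --pt "0 0 -0.03 0 -0.8" --pt "0 0 -0.06 0 -0.8" --pt "-0.014 0 -0.07 8 -0.8" --pt "-0.0155 0 -0.07 16 -0.8" --pt "-0.0155 0 -0.07 24 -0.8" --pt "-0.0155 0 -0.07 32 -0.8" --pt "-0.0155 0 -0.07 40 -0.8" --pt "-0.0155 0 -0.07 48 -0.8" --pt "-0.0155 0 -0.07 56 -0.8" --pt "-0.0155 0 -0.07 64 -0.8" --pt "-0.0155 0 -0.07 72 -0.8" --pt "-0.0155 0 -0.07 80 -0.8" --squeeze 20

```text
time: 6.25
eef_pos: [0.5707, 0.0088, 0.1529]
tcp_rot: [0.971, 0.24, -0.0, 0.0]
contact_force: [-0.4, -0.0, -1.6]
opening: 0.311
finger_force: 28.8
```

Run:
```python
from h import *
go((.5689,.0116,.088),18.3);print(ctrl.get_state()["opening"])
```

```text
t 6.2 eef [0.5707 0.0088 0.1529] yaw 27.7 => shift [-0.0003 -0.0034  0.0649] turn 9.4
0.31053986328166727
```

Request:
send_rows --pt "0 -0.0035 0.03 9.4 -0.7" --pt "0 -0.0035 0.05 9.4 -0.6" --pt "0 -0.0035 0.065 9.4 -0.5" --pt "0 -0.0035 0.065 9.4 -0.5" --pt "0 -0.0035 0.065 9.4 -0.5" --squeeze 20

```text
time: 6.75
eef_pos: [0.5694, 0.0124, 0.0885]
tcp_rot: [0.987, 0.162, 0.0, 0.0]
contact_force: [0.9, 0.3, -1.1]
opening: 0.318
finger_force: 28.7
```

Request:
send_rows --pt "0 0 0 0 -0.42" --pt "0 0 0 0 -0.42"

```text
time: 6.95
eef_pos: [0.5702, 0.0126, 0.0898]
tcp_rot: [0.987, 0.162, 0.001, 0.0]
contact_force: [-1.0, -0.3, -1.7]
opening: 0.313
finger_force: 28.7
```

Request:
send_rows --pt "0 0 0.006 0 -0.4" --pt "0 0 0.006 0 -0.385"

```text
time: 7.15
eef_pos: [0.5687, 0.0129, 0.0819]
tcp_rot: [0.987, 0.162, -0.0, -0.0]
contact_force: [0.0, -0.1, -2.5]
opening: 0.315
finger_force: 28.7
```

Request:
send_rows --pt "0 0 0 0 -0.37"

```text
time: 7.25
eef_pos: [0.5689, 0.0129, 0.0821]
tcp_rot: [0.987, 0.162, -0.0, -0.0]
contact_force: [0.2, 0.4, -1.2]
opening: 0.311
finger_force: 28.7
```

Request:
send_rows --pt "0 0 0 0 -0.36" --pt "0 0 0 0 -0.355"

```text
time: 7.45
eef_pos: [0.5692, 0.0129, 0.0824]
tcp_rot: [0.987, 0.162, 0.0, 0.0]
contact_force: [0.5, 0.2, -1.2]
opening: 0.327
finger_force: 10.8
```

Run:
```python
from h import *
s=ctrl.get_state();print(s["finger_force"],s["opening"])
im2=shot("scene","s4");s=ctrl.get_state();print(s["finger_force"],s["opening"],s["eef_pos"])
cv2.imwrite("pics/c6.png",cv2.resize(im2[200:320,250:410],(640,480),interpolation=2))
```

```text
10.760577321052551 0.326935929002835
10.758077055215836 0.32198472938373635 [0.56919837 0.01283556 0.08241021]
```

View pics/c6.png

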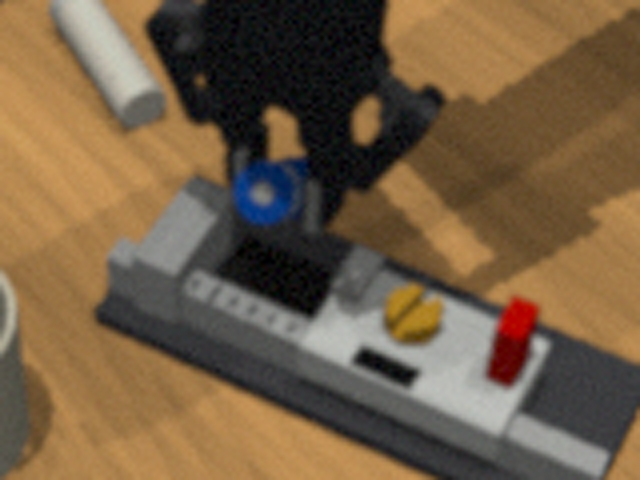

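The roller, top end at scene (316,248), is still tilted, but the grip force now responds at 10.8 N. I'll ease it in fine steps.

Request:
send_rows --pt "0 0 0 0 -0.354" --pt "0 0 0 0 -0.354"

```text
time: 7.7
eef_pos: [0.5692, 0.0128, 0.0824]
tcp_rot: [0.987, 0.162, 0.0, 0.0]
contact_force: [-0.0, -0.0, -0.9]
opening: 0.326
finger_force: 9.6
```

Request:
send_rows --pt "0 0 0 0 -0.353" --pt "0 0 0 0 -0.353"

```text
time: 7.9
eef_pos: [0.5691, 0.0129, 0.0823]
tcp_rot: [0.987, 0.162, -0.0, -0.0]
contact_force: [-0.1, -0.7, -2.1]
opening: 0.323
finger_force: 8.4
```

Request:
send_rows --pt "0 0 0 0 -0.35" --pt "0 0 0 0 -0.35" --pt "0 0 0 0 -0.35"

```text
time: 8.2
eef_pos: [0.5691, 0.0129, 0.0823]
tcp_rot: [0.987, 0.162, -0.0, -0.0]
contact_force: [-0.5, 0.3, -1.5]
opening: 0.325
finger_force: 5.0
```

```bash
cat > b.py <<'E'
from h import *
def blue(f):
    im=cv2.imread(f"pics/{f}.png") ;hsv=cv2.cvtColor(im,cv2.COLOR_BGR2HSV)
    m=cv2.inRange(hsv[220:300,280:360],(100,120,30),(125,255,255));y,x=np.where(m);print(f,len(x),"x",x.min()+280,x.max()+280,"y",y.min()+220,y.max()+220,(x.mean()+280).round(1),(y.mean()+220).round(1))
E
python3 - <<'E'
from b import *
blue("s4");shot("scene","s5");blue("s5");print(ctrl.get_state()["finger_force"])
E
```

```text
s4 195 x 308 326 y 240 256 316.2 247.7
s5 200 x 308 327 y 239 256 316.5 247.5
5.032739415764809
```

Request:
send_rows --pt "0 0 0 0 -0.349" --pt "0 0 0 0 -0.349" --pt "0 0 0 0 -0.3485" --pt "0 0 0 0 -0.3485"

```text
time: 8.65
eef_pos: [0.5691, 0.0129, 0.0823]
tcp_rot: [0.987, 0.162, 0.0, 0.0]
contact_force: [-0.6, 0.0, -1.7]
opening: 0.328
finger_force: 3.5
```

Run:
```python
from b import *
shot("scene","s6");blue("s6");s=ctrl.get_state();print(s["finger_force"],s["eef_pos"])
```

```text
s6 203 x 308 327 y 239 256 316.6 247.4
3.4630145877599716 [0.56914053 0.01285148 0.08232931]
```

Request:
send_rows --pt "0 0 0 0 -0.348" --pt "0 0 0 0 -0.348" --pt "0 0 0 0 -0.3475" --pt "0 0 0 0 -0.3475" --pt "0 0 0 0 -0.3475"

```text
time: 9.2
eef_pos: [0.5692, 0.0128, 0.0823]
tcp_rot: [0.987, 0.162, 0.0, 0.0]
contact_force: [-0.5, -0.3, -1.7]
opening: 0.329
finger_force: 2.5
```

Run:
```python
from b import *
shot("scene","s7");blue("s7");s=ctrl.get_state();print(s["finger_force"],s["eef_pos"])
```

```text
s7 203 x 302 327 y 225 256 316.5 247.1
2.4746886268258095 [0.56912353 0.0128562  0.08232133]
```

Request:
send_rows --pt "0 0 0 0 -0.347" --pt "0 0 0 0 -0.347" --pt "0 0 0 0 -0.347" --pt "0 0 0 0 -0.347"

```text
time: 9.65
eef_pos: [0.5691, 0.0129, 0.0823]
tcp_rot: [0.987, 0.162, -0.0, -0.0]
contact_force: [-0.5, -0.2, -1.1]
opening: 0.325
finger_force: 2.0
```

Run:
```python
from b import *
shot("scene","s8");blue("s8");s=ctrl.get_state();print(s["finger_force"],s["eef_pos"])
```

```text
s8 202 x 308 327 y 239 256 316.6 247.4
2.0050377398729324 [0.56913083 0.01286586 0.08231814]
```

Request:
send_rows --pt "0 0 0 0 -0.3467" --pt "0 0 0 0 -0.3467" --pt "0 0 0 0 -0.3464" --pt "0 0 0 0 -0.3464" --pt "0 0 0 0 -0.3464"

```text
time: 10.2
eef_pos: [0.5691, 0.0129, 0.0823]
tcp_rot: [0.987, 0.162, -0.0, -0.0]
contact_force: [-1.1, 0.3, -2.3]
opening: 0.327
finger_force: 1.6
```

Run:
```python
from b import *
shot("scene","s9");blue("s9");s=ctrl.get_state();print(s["finger_force"],s["eef_pos"])
```

```text
s9 467 x 311 327 y 238 276 318.5 258.4
1.5582481026649475 [0.56912115 0.01283649 0.08231941]
```

Request:
send_rows --pt "0 0 0 0 -0.3466" --pt "0 0 0 0 -0.3466"

```text
time: 10.45
eef_pos: [0.5691, 0.0129, 0.0823]
tcp_rot: [0.987, 0.162, -0.0, -0.0]
contact_force: [1.5, -0.3, -2.1]
opening: 0.326
finger_force: 1.6
```

```bash
cat >> b.py <<'E'
def axis(f):
    im=cv2.imread(f"pics/{f}.png") ;hsv=cv2.cvtColor(im,cv2.COLOR_BGR2HSV)
    m=np.zeros(im.shape[:2],np.uint8);m[220:300,280:360]=cv2.inRange(hsv[220:300,280:360],(100,100,25),(125,255,255))
    for y in range(236,292,3):
        x=np.where(m[y])[0]
        if len(x):print(y,x.min(),x.max(),end=" | ")
    print()
E
python3 - <<'E'
from b import *
shot("scene","s10");blue("s10");axis("s10");s=ctrl.get_state();print(s["finger_force"])
e=s["eef_pos"]
ey=np.array([.9492,.3147,0])
for t in(0,15,30):
    t=np.radians(t);c=e+[0,0,.007];a=np.sin(t)*ey+[0,0,np.cos(t)]
    print(proj("scene",c+.018*a),proj("scene",c-.072*a))
E
```

```text
s10 467 x 311 327 y 238 276 318.6 258.4
239 313 322 | 242 312 340 | 245 312 325 | 248 314 325 | 251 311 313 | 254 311 325 | 257 311 325 | 260 311 326 | 263 311 326 | 266 311 326 | 269 311 326 | 272 312 326 | 275 319 325 | 
1.5585956163704395
[321.40844245 239.05406666] [319.5137584 269.8620492]
[320.18004553 241.00259342] [324.0271097  262.44347488]
[319.00413657 243.27893945] [328.28425837 254.06545106]
```

The mask shows a vertical blue column, x 311–326, y 238–276: upright with its bottom near the plate. I'll lower until it seats, then release.

Request:
send_rows --pt "0 0 0.002 0 -0.3466" --pt "0 0 0.004 0 -0.3466" --pt "0 0 0.005 0 -0.3466" --pt "0 0 0.006 0 -0.3466" --pt "0 0 0.007 0 -0.3466" --pt "0 0 0.008 0 -0.3466" --pt "0 0 0.008 0 -0.3466"

```text
time: 11.2
eef_pos: [0.5692, 0.0128, 0.0744]
tcp_rot: [0.987, 0.162, 0.0, 0.0]
contact_force: [-1.1, -1.0, 2.5]
opening: 0.328
finger_force: 2.1
```

Run:
```python
from b import *
shot("scene","s11");blue("s11");axis("s11");s=ctrl.get_state();print(s["finger_force"],s["contact_force"],s["eef_pos"])
for t in(0,):
    c=np.array([.5691,.0129,.012]);print(proj("scene",c),proj("scene",c+[0,0,.09]))
    print(proj("scene",c+.014*np.array([.727,.687,0])),proj("scene",c+[0,0,.09]-.014*np.array([.727,.687,0])))
```

```text
s11 454 x 311 327 y 239 276 318.6 258.5
239 314 325 | 242 312 326 | 245 312 327 | 248 313 325 | 251 312 313 | 254 311 325 | 257 312 324 | 260 311 325 | 263 311 326 | 266 311 326 | 269 311 326 | 272 312 326 | 275 319 325 | 
2.1070696413517 [-0.64250639 -1.19899578  3.93119902] [0.5692632  0.01275455 0.0744179 ]
[319.42970355 271.54684922] [321.3094474  241.02044549]
[319.08566586 277.36633478] [321.65111729 235.1762107 ]
```

Seated (upward force 4 N). Releasing gently.

Request:
send_rows --pt "0 0 0 0 -0.34" --pt "0 0 0 0 -0.3" --pt "0 0 0 0 -0.2" --pt "0 0 0 0 0" --pt "0 0 0 0 0" --pt "0 0 0 0 0.1"

```text
time: 11.85
eef_pos: [0.5691, 0.0129, 0.0742]
tcp_rot: [0.987, 0.162, -0.0, -0.0]
contact_force: [0.4, -0.8, -0.7]
opening: 0.549
finger_force: 0.0
```

Run:
```python
from b import *
shot("scene","s12");blue("s12");axis("s12");s=ctrl.get_state();print(s["finger_force"],s["opening"],s["contact_force"],s["eef_pos"],s["qpos"].round(2))
```

```text
s12 458 x 311 327 y 239 276 319.1 259.1
239 317 322 | 242 313 326 | 245 313 326 | 248 315 325 | 251 312 313 | 254 312 326 | 257 311 326 | 260 311 327 | 263 311 326 | 266 311 326 | 269 311 326 | 272 312 326 | 275 319 325 | 
0.0 0.5506849311961863 [ 0.33999167  0.06287833 -0.32408522] [0.56909833 0.01286029 0.07427328] [-0.16  0.25  1.95  0.    0.94  1.09]
```

Run:
```python
from h import *
t=cv2.imread('pics/top0.png')
o=np.array([.5524,.0614]);ex=np.array([.3147,-.9492]);ey=-np.array([-.9492,-.3147])
L=lambda p:np.array([(p-o)@ex,(p-o)@ey]).round(4)
ct=lambda x,y:(190+x/3.2-.35,200+y/3.2-.35)
for q in[(103,148),(127,145),(136,178),(112,183)]:print(L(onz("top",*ct(*q),.084)[:2]))
print(L(onz("top",251.5,245,.056)[:2]))
for p in [(-.069,.010)]:
    w=o+p[0]*ex+p[1]*ey;print(w)
    go((*w,.14),18.3)
```

```text
[-0.0733  0.0231]
[-0.0588  0.0206]
[-0.0593 -0.0001]
[-0.0741  0.0013]
[-0.0206  0.0098]
[0.5401777 0.1300418]
t 11.9 eef [0.5691 0.0129 0.0743] yaw 18.7 => shift [ 0.0101 -0.1203 -0.0657] turn 0.4
```

Request:
send_rows --pt "0 0 -0.02 0 0.1" --pt "0 0 -0.045 0 0.1" --pt "0 0 -0.07 0 0.1" --pt "0.003 -0.03 -0.07 0.4 0.0" --pt "0.006 -0.07 -0.07 0.4 -0.1" --pt "0.011 -0.11 -0.07 0.4 -0.1" --pt "0.011 -0.119 -0.07 0.4 -0.1" --pt "0.011 -0.119 -0.07 0.4 -0.1" --pt "0.011 -0.119 -0.07 0.4 -0.1" --pt "0.011 -0.119 -0.07 0.4 -0.1"

```text
time: 12.9
eef_pos: [0.5419, 0.128, 0.1443]
tcp_rot: [0.987, 0.158, 0.0, 0.0]
contact_force: [0.8, -0.4, 0.6]
opening: 0.453
finger_force: 0.0
```

Run:
```python
from b import *
im=shot("scene","s13");s=ctrl.get_state();blue("s13");axis("s13");print(s["opening"],s["contact_force"])
go((.5416,.129,.073),18.3)
B=cv2.resize(im[180:340,280:440],(480,480),interpolation=2);cv2.imwrite("pics/c7.png",B)
```

```text
s13 441 x 311 326 y 238 276 319.0 258.8
239 316 324 | 242 313 326 | 245 313 326 | 248 315 325 | 251 312 313 | 254 312 325 | 257 312 326 | 260 312 326 | 263 311 326 | 266 311 326 | 269 311 326 | 272 312 326 | 275 319 325 | 
0.4514817496989122 [-0.42845661 -0.41370408 -0.50938137]
t 12.9 eef [0.5419 0.1279 0.1443] yaw 18.2 => shift [ 0.     -0.0011  0.0713] turn -0.1
```

View pics/c7.png

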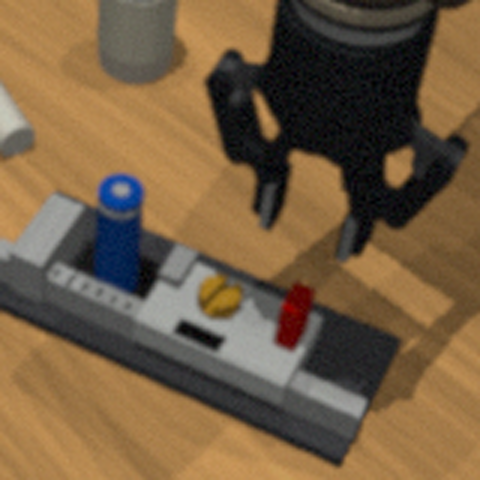

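The picture shows the blue roller standing upright at scene (320,260). The post top is at scene (380,276), and the gripper is above it.

Run:
```python
from b import *
print(proj("scene",(.5416,.129,.084)),proj("scene",(.5419,.128,.142)))
im=cv2.imread("pics/s13.png");hsv=cv2.cvtColor(im,cv2.COLOR_BGR2HSV)
m=cv2.inRange(hsv,(0,150,90),(8,255,255))+cv2.inRange(hsv,(172,150,90),(180,255,255));m[:, :360]=0;m[:,400:]=0;m[:255]=0;m[320:]=0
y,x=np.where(m);print(x.min(),x.max(),y.min(),y.max())
e=np.array([.3147,-.9492,0]);ey=np.array([.9492,.3147,0]);c=np.array([.5416,.129,0])
for z in(.084,.044):
  for a in(-1,1):
    for b in(-1,1): print(z,proj("scene",c+.007*a*e+.011*b*ey+[0,0,z]).round(1))
```

```text
[378.81313488 277.3428767 ] [382.89703136 256.00005345]
373 384 274 295
0.084 [385.  274.5]
0.084 [380.  283.4]
0.084 [377.6 271.4]
0.084 [372.6 280.2]
0.044 [381.8 287.8]
0.044 [377.  296.6]
0.044 [374.7 284.7]
0.044 [369.8 293.5]
```

Request:
send_rows --pt "0 -0.001 0.03 0 -0.1" --pt "0 -0.001 0.06 0 -0.1" --pt "0 -0.001 0.0713 0 -0.1" --pt "0 -0.001 0.0713 0 -0.1" --pt "0 -0.001 0.0713 0 -0.8" --pt "0 -0.001 0.0713 0 -0.8" --pt "0 -0.001 0.0713 0 -0.8" --pt "0 -0.001 0.0713 0 -0.8" --pt "0 -0.001 0.0713 0 -0.8" --squeeze 20

```text
time: 13.85
eef_pos: [0.5425, 0.1301, 0.0748]
tcp_rot: [0.987, 0.159, 0.002, 0.0]
contact_force: [-0.6, -0.1, 4.9]
opening: 0.157
finger_force: 26.6
```

Run:
```python
from b import *
shot("scene","s14");blue("s14");s=ctrl.get_state();print(s["opening"],s["contact_force"],s["finger_force"])
p=s["eef_pos"];go((*(p[:2]+.01*np.array([.3147,-.9492])),p[2]),18.3)
```

```text
s14 443 x 311 326 y 238 276 319.0 258.9
0.15628031057872555 [0.55221698 0.43407437 5.14814816] 26.642948985099792
t 13.9 eef [0.5425 0.1301 0.0747] yaw 18.3 => shift [0.   0.01 0.  ] turn -0.0
```

Request:
send_rows --pt "0 0.002 0 0 -0.8" --pt "0 0.005 0 0 -0.8" --pt "0 0.008 0 0 -0.8" --pt "0 0.011 0 0 -0.8" --pt "0 0.014 0 0 -0.8" --pt "0 0.016 0 0 -0.8" --pt "0 0.018 0 0 -0.8" --pt "0 0.02 0 0 -0.8" --pt "0 0.022 0 0 -0.8" --pt "0 0.024 0 0 -0.8" --pt "0 0.026 0 0 -0.8" --pt "0 0.028 0 0 -0.8"

```text
time: 15.1
eef_pos: [0.5505, 0.1057, 0.0748]
tcp_rot: [0.987, 0.158, 0.001, -0.002]
contact_force: [-1.7, 7.2, 8.1]
opening: 0.152
finger_force: 26.9
```

Run:
```python
from b import *
s=ctrl.get_state();print(s["contact_force"].round(1)@np.array([.3147,-.9492,0]),s["eef_pos"])
print("moved",(s["eef_pos"]-[.5425,.1301,0])@np.array([.3147,-.9492,0]))
shot("scene","s15");blue("s15");axis("s15")
```

```text
-7.36923 [0.5505056  0.10565596 0.07475986]
moved 0.025721642527893017
s15 378 x 307 322 y 237 273 314.6 255.3
239 310 321 | 242 309 322 | 245 310 322 | 248 313 319 | 251 309 321 | 254 309 322 | 257 308 322 | 260 308 322 | 263 308 319 | 266 308 319 | 269 307 317 | 272 312 315 |
```

Request:
send_rows --pt "0 0.0015 0 0 -0.8" --pt "0 0.003 0 0 -0.8" --pt "0 0.0045 0 0 -0.8" --pt "0 0.006 0 0 -0.8" --pt "0 0.0075 0 0 -0.8" --pt "0 0.0085 0 0 -0.8"

```text
time: 15.75
eef_pos: [0.5532, 0.0975, 0.0748]
tcp_rot: [0.987, 0.158, 0.001, -0.002]
contact_force: [-2.0, 6.1, 7.2]
opening: 0.155
finger_force: 26.8
```

Request:
send_rows --pt "0 0.0007 0 0 -0.8" --pt "0 0.0014 0 0 -0.8"

```text
time: 15.95
eef_pos: [0.5536, 0.0962, 0.0748]
tcp_rot: [0.987, 0.158, 0.001, -0.002]
contact_force: [-2.4, 8.2, 7.1]
opening: 0.157
finger_force: 26.8
```

Request:
send_rows --pt "0 0.0007 0 0 -0.8" --pt "0 0.0014 0 0 -0.8"

```text
time: 16.15
eef_pos: [0.5538, 0.0956, 0.0748]
tcp_rot: [0.987, 0.158, 0.001, -0.003]
contact_force: [-2.8, 11.7, 8.4]
opening: 0.157
finger_force: 27.0
```

Request:
send_rows --pt "0 0.0007 0 0 -0.8" --pt "0 0.0007 0 0 -0.8"

```text
time: 16.35
eef_pos: [0.5538, 0.0956, 0.0748]
tcp_rot: [0.987, 0.158, 0.001, -0.003]
contact_force: [-2.7, 11.7, 8.6]
opening: 0.156
finger_force: 27.0
```

Request:
send_rows --pt "0 0.001 0 0 -0.8" --pt "0 0.001 0 0 -0.8" --pt "0 0.001 0 0 -0.8"

```text
time: 16.65
eef_pos: [0.5538, 0.0955, 0.0748]
tcp_rot: [0.987, 0.158, 0.001, -0.004]
contact_force: [-4.3, 13.9, 9.2]
opening: 0.158
finger_force: 27.1
```

Run:
```python
from b import *
s=ctrl.get_state();print(s["contact_force"].round(1)@np.array([.3147,-.9492,0]),s["eef_pos"])
shot("scene","s16");blue("s16");axis("s16")
go((.5538,.0956,.15),18.3)
```

```text
-14.54709 [0.55384534 0.09553178 0.07477301]
s16 362 x 303 317 y 235 270 309.8 253.1
236 306 315 | 239 304 317 | 242 305 317 | 245 306 316 | 248 304 316 | 251 304 316 | 254 304 317 | 257 304 317 | 260 303 315 | 263 303 314 | 266 303 313 | 269 305 311 | 
t 16.7 eef [0.5538 0.0956 0.0748] yaw 18.2 => shift [ 0.0002 -0.0006 -0.0752] turn -0.1
```

Request:
send_rows --pt "0 -0.001 0 0 -0.8" --pt "0 -0.002 -0.002 0 -0.7" --pt "0 -0.002 -0.003 0 -0.3" --pt "0 -0.002 -0.003 0 -0.3" --pt "0 -0.002 -0.003 0 -0.25" --pt "0 -0.002 -0.02 0 -0.25" --pt "0 -0.002 -0.05 0 -0.25" --pt "0 -0.002 -0.09 0 -0.25" --pt "0 -0.002 -0.13 0 -0.25"

```text
time: 17.6
eef_pos: [0.5528, 0.0926, 0.2037]
tcp_rot: [0.987, 0.158, -0.001, -0.0]
contact_force: [0.5, 0.0, 0.6]
opening: 0.376
finger_force: 0.0
```

Run:
```python
from b import *
shot("scene","s17");blue("s17");axis("s17")
s=ctrl.get_state();print(s["contact_force"].round(1),s["opening"],s["qpos"].round(2))
for y in(-11.3+90,-11.3-90,-11.3):go((.4977,.3038,.17),y)
```

```text
s17 361 x 303 317 y 235 270 309.9 253.2
236 306 315 | 239 304 317 | 242 305 317 | 245 306 316 | 248 304 316 | 251 304 316 | 254 304 317 | 257 304 317 | 260 303 315 | 263 303 314 | 266 303 313 | 269 305 311 | 
[ 2.  -0.   4.8] 0.37803732660848893 [-0.01  0.06  1.88 -0.    1.18  1.24]
t 17.6 eef [0.5571 0.0927 0.2126] yaw 18.2 => shift [ 0.0092 -0.2193  0.0418] turn -60.5
t 17.6 eef [0.5571 0.0927 0.2126] yaw 18.2 => shift [ 0.0092 -0.2193  0.0418] turn 119.5
t 17.6 eef [0.5571 0.0927 0.2126] yaw 18.2 => shift [ 0.0092 -0.2193  0.0418] turn 29.5
```

Request:
send_rows --pt "0.009 -0.04 0.0 -8 0" --pt "0.009 -0.08 0.0 -16 0" --pt "0.009 -0.12 0.0 -24 0" --pt "0.009 -0.16 0.0 -32 0" --pt "0.009 -0.2 0.0 -40 0" --pt "0.009 -0.219 0.0 -48 0" --pt "0.009 -0.219 0.01 -56 0" --pt "0.009 -0.219 0.02 -64 0" --pt "0.009 -0.219 0.03 -72 0" --pt "0.009 -0.219 0.03 -80 0" --pt "0.009 -0.219 0.03 -88 0" --pt "0.009 -0.219 0.03 -96 0"

```text
time: 18.85
eef_pos: [0.4933, 0.3034, 0.1725]
tcp_rot: [0.541, 0.841, -0.0, -0.0]
contact_force: [-0.3, 0.2, -0.1]
opening: 0.499
finger_force: 0.0
```

Run:
```python
from b import *
go((.4977,.3038,.15),169)
im=shot("top","t3");hsv=cv2.cvtColor(im,cv2.COLOR_BGR2HSV)
m=cv2.inRange(hsv,(18,100,90),(35,255,255));m[:225]=0;m[265:]=0;m[:,:240]=0;m[:,300:]=0
n,l,st,c=cv2.connectedComponentsWithStats(m)
print(st[1:],c[1:])
y,x=np.where(m);x0,x1,y0,y1=x.min()-2,x.max()+3,y.min()-2,y.max()+3
print(hsv[y0:y1,x0:x1,2])
```

```text
t 18.9 eef [0.4933 0.3034 0.1725] yaw 114.6 => shift [-0.0014  0.0042  0.0225] turn -54.4
[[264 234  12  12 120]] [[269.5 239.5]]
[[205 206 209 207 205 205 204 203 204 204 204 204 207 208 208 209]
 [209 208 207 205 200 193 200 195 196 199 193 201 201 204 208 209]
 [209 207 205 205 199 183 190 197 198 202 196 195 183 201 208 208]
 [208 205 205 204 202 191 185 202 203 199 203 193 173 200 207 209]
 [207 204 204 206 205 195 176 201 202 197 205 197 183 201 202 208]
 [204 203 200 205 204 193 170 202 204 203 205 202 197 197 185 205]
 [204 204 202 205 205 196 179 203 205 205 206 206 204 193 173 203]
 [205 205 205 205 205 199 186 204 206 206 206 205 204 191 168 202]
 [204 205 207 206 205 197 181 203 206 206 205 205 204 190 169 201]
 [204 204 204 205 204 195 176 202 205 206 206 206 198 173 171 202]
 [203 198 187 202 204 194 173 202 207 206 207 204 191 157 185 204]
 [207 192 169 191 203 194 171 201 206 205 205 203 185 157 198 206]
 [207 201 187 195 201 194 178 202 205 204 199 186 164 160 202 209]
 [209 207 201 196 178 181 170 192 204 198 176 170 179 185 206 209]
 [209 209 207 199 185 183 166 194 204 198 180 173 201 205 208 208]
 [208 208 208 207 205 199 190 202 204 204 200 195 207 208 209 208]]
```

Run:
```python
from b import *
im=cv2.imread("pics/t3.png");V=cv2.cvtColor(im,cv2.COLOR_BGR2HSV)[:,:,2].astype(float)
pts=[]
for y in range(236,245):
    w=np.clip(206-V[y,266:270],0,None);w[w<4]=0;pts.append(((np.arange(266,270)*w).sum()/w.sum(),y))
pts=np.array(pts);k=np.polyfit(pts[:,1],pts[:,0],1);print(k,pts[:,0].round(2))
a=onz("top",np.polyval(k,235),235,.055)-onz("top",np.polyval(k,245),245,.055);print("slot yaw",np.degrees(np.arctan2(a[1],a[0])))
p=onz("top",269.5,239.5,.056);o=np.array([.5524,.0614]);ex=np.array([.3147,-.9492]);ey=np.array([.9492,.3147]);print(p,(p[:2]-o)@ex,(p[:2]-o)@ey)
```

```text
[-8.73911974e-03  2.69884582e+02] [267.87 267.83 267.73 267.74 267.74 267.84 267.84 267.87 267.63]
slot yaw 1.015904815604999
[0.56689066 0.04868784 0.056     ] 0.016626590893452003 0.009754013417422441
```

Request:
send_rows --pt "-0.001 0.004 0.01 -9 0" --pt "-0.001 0.004 0.02 -18 0" --pt "-0.001 0.004 0.02 -27 0" --pt "-0.001 0.004 0.02 -36 0" --pt "-0.001 0.004 0.02 -45 0" --pt "-0.001 0.004 0.02 -54.4 0" --pt "-0.001 0.004 0.02 -54.4 0" --pt "-0.001 0.004 0.02 -54.4 0"

```text
time: 19.7
eef_pos: [0.4974, 0.3042, 0.1528]
tcp_rot: [0.1, 0.995, -0.0, -0.0]
contact_force: [-0.4, -0.5, -0.2]
opening: 0.498
finger_force: 0.0
```

Run:
```python
from b import *
go((.4977,.3038,.077),169)
```

```text
t 19.7 eef [0.4974 0.3042 0.1528] yaw 168.5 => shift [-0.0004 -0.0004  0.0758] turn -0.5
```

Request:
send_rows --pt "0 0 0.04 0 0" --pt "0 0 0.07 0 0" --pt "0 0 0.0758 0 0" --pt "0 0 0.0758 0 0" --pt "0 0 0.0758 0 -0.9" --pt "0 0 0.0758 0 -0.9" --pt "0 0 0.0758 0 -0.9" --pt "0 0 0.0758 0 -0.9" --pt "0 0 0.0758 0 -0.9" --squeeze 60

```text
time: 20.6
eef_pos: [0.499, 0.3052, 0.0796]
tcp_rot: [0.099, 0.995, 0.001, 0.002]
contact_force: [-0.2, 0.1, 6.4]
opening: 0.175
finger_force: 59.6
```

Run:
```python
from b import *
s=ctrl.get_state();print(s["opening"]*85,s["contact_force"])
go((.5669,.0487,.15),181)
```

```text
14.909719344085799 [-0.21647481  0.11810798  6.44981333]
t 20.6 eef [0.499  0.3052 0.0796] yaw 168.7 => shift [-0.1173 -0.238  -0.0705] turn -12.3
```

Request:
send_rows --pt "0 0 -0.02 0 -0.9" --pt "0 0 -0.05 0 -0.9" --pt "0 0 -0.085 0 -0.9" --pt "-0.01 -0.03 -0.1 -2 -0.9" --pt "-0.03 -0.07 -0.1 -8 -0.9" --pt "-0.05 -0.11 -0.1 -12 -0.9" --pt "-0.075 -0.15 -0.1 -12.3 -0.9" --pt "-0.095 -0.19 -0.1 -12.3 -0.9" --pt "-0.11 -0.22 -0.1 -12.3 -0.9" --pt "-0.117 -0.238 -0.09 -12.3 -0.9" --pt "-0.117 -0.238 -0.08 -12.3 -0.9" --pt "-0.117 -0.238 -0.08 -12.3 -0.9"

```text
time: 21.8
eef_pos: [0.5636, 0.0483, 0.155]
tcp_rot: [-0.008, 1.0, 0.0, -0.002]
contact_force: [-0.9, 0.9, 0.0]
opening: 0.177
finger_force: 58.9
```

Run:
```python
from b import *
go((.5668,.0490,.131),181)
im=shot("scene","s20");go((.5668,.0490,.131),181);blue("s20")
B=cv2.resize(im[190:310,290:410],(600,600),interpolation=2);cv2.imwrite("pics/c8.png",B)
print(proj("scene",(.5668,.049,.056)),proj("scene",ctrl.get_state()["eef_pos"]-[0,0,.0696]))
```

```text
t 21.8 eef [0.5636 0.0483 0.155 ] yaw -179.1 => shift [-0.0033  0.0006  0.0239] turn -0.1
t 21.9 eef [0.5641 0.0489 0.1558] yaw -179.0 => shift [-0.0028  0.0001  0.0248] turn -0.0
s20 363 x 303 317 y 235 270 309.9 253.1
[334.93011076 267.93584959] [337.01220017 256.70858837]
```

View pics/c8.png

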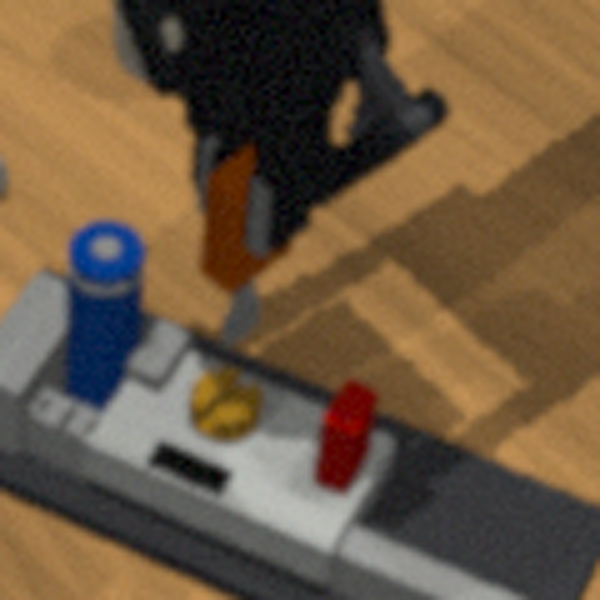

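The driver hangs upright with its blade tip at scene (337,257), just above the screw at (335,269). The roller is still upright. I'll lower it into the slot.

Request:
send_rows --pt "-0.0028 0 0.01 0 -0.9" --pt "-0.0028 0 0.02 0 -0.9" --pt "-0.0028 0 0.025 0 -0.9" --pt "-0.0028 0 0.027 0 -0.9" --pt "-0.0028 0 0.0275 0 -0.9"

```text
time: 22.35
eef_pos: [0.5678, 0.0486, 0.1292]
tcp_rot: [-0.009, 1.0, 0.0, -0.0]
contact_force: [0.6, 1.0, 0.1]
opening: 0.179
finger_force: 58.9
```

Request:
send_rows --pt "0 0 0.002 0 -0.9" --pt "0 0 0.004 0 -0.9" --pt "0 0 0.006 0 -0.9" --pt "0 0 0.006 0 -0.9"

```text
time: 22.75
eef_pos: [0.5681, 0.0484, 0.1236]
tcp_rot: [-0.008, 1.0, 0.0, 0.0]
contact_force: [-0.9, 0.7, -0.6]
opening: 0.176
finger_force: 58.9
```

Request:
send_rows --pt "0 0 0.0015 0 -0.9" --pt "0 0 0.003 0 -0.9" --pt "0 0 0.0045 0 -0.9" --pt "0 0 0.005 0 -0.9" --pt "0 0 0.005 0 -0.9"

```text
time: 23.25
eef_pos: [0.568, 0.0484, 0.1186]
tcp_rot: [-0.008, 1.0, 0.0, -0.0]
contact_force: [-0.3, 1.1, -1.2]
opening: 0.174
finger_force: 58.8
```

Request:
send_rows --pt "0.001 0.0006 0 4 -0.9" --pt "0.001 0.0006 0 11 -0.9" --pt "0.001 0.0006 0 18 -0.9" --pt "0.001 0.0006 0 25 -0.9" --pt "0.001 0.0006 0 32 -0.9" --pt "0.001 0.0006 0 39 -0.9" --pt "0.001 0.0006 0 46 -0.9" --pt "0.001 0.0006 0 53 -0.9" --pt "0.001 0.0006 0 60 -0.9" --pt "0.001 0.0006 0 66 -0.9" --pt "0.001 0.0006 0 70 -0.9" --pt "0.001 0.0006 0 70 -0.9"

```text
time: 24.45
eef_pos: [0.5671, 0.0491, 0.1186]
tcp_rot: [0.567, 0.824, 0.0, -0.0]
contact_force: [0.2, 2.2, -0.8]
opening: 0.179
finger_force: 58.8
```

Run:
```python
from b import *
s=ctrl.get_state();print(s["wrist_torque"],s["contact_force"])
go((.5668,.049,.1186),95.8)
```

```text
[ 0.51425082 -0.15752824  0.10467128] [ 0.15826207  2.168314   -0.79911081]
t 24.4 eef [0.5671 0.0491 0.1186] yaw 111.0 => shift [ 0.     -0.0004  0.    ] turn 15.2
```

Torque is building (0.1 Nm). I'll finish the turn slowly.

Request:
send_rows --pt "0 0 0 4 -0.9" --pt "0 0 0 8 -0.9" --pt "0 0 0 11 -0.9" --pt "0 0 0 13 -0.9" --pt "0 0 0 15 -0.9" --pt "0 0 0 15 -0.9" --pt "0 0 0 15 -0.9"

```text
time: 25.15
eef_pos: [0.5671, 0.049, 0.1187]
tcp_rot: [0.669, 0.743, 0.0, -0.0]
contact_force: [0.7, 1.4, -0.4]
opening: 0.18
finger_force: 58.8
```

Run:
```python
from b import *
s=ctrl.get_state();print(s["wrist_torque"],s["contact_force"],yaw_of(s)[1])
im=shot("scene","s21");blue("s21");axis("s21");hsv=cv2.cvtColor(im,cv2.COLOR_BGR2HSV)
print(hsv[262:280,326:346,2])
im=shot("top","t4");hsv=cv2.cvtColor(im,cv2.COLOR_BGR2HSV);print(hsv[230:250,260:280,2])
```

```text
[ 0.62750708 -0.11461386  0.07370767] [ 0.68348842  1.39874726 -0.40401689] 96.04059896209809
s21 367 x 303 318 y 234 270 309.9 253.0
236 306 335 | 239 304 318 | 242 305 317 | 245 306 316 | 248 304 316 | 251 304 316 | 254 304 318 | 257 304 317 | 260 303 315 | 263 303 314 | 266 303 313 | 269 305 311 | 
[[107 111 108 102 102 105  93  78  71  74  77  78  80  83  89  84  75  76
   80  86]
 [130 110 105 103 103 102  94  87  79  75  68  69  71  77  77  73  58  56
   59  75]
 [141 117 105 105 100  93  84  77  77  69  80  70  68  72  66  54  40  37
   47  43]
 [150 129 102 100  93  88  81  71  72  76  75  75  77  81  74  62  53  45
   32  37]
 [161 143 112  99  96  82  73  72  71  74  77  74  82  87  87  83  70  60
   54  42]
 [163 146 120 110  96  82  75  69  74  74  73  74  82  86  94  90  95  83
   81  72]
 [160 147 135 124 106  86  76  73  77  73  72  74  72  81  89  87  93  89
   90  90]
 [162 150 133 124 111  94  87  74  69  77  77  73  76  79  88  89  93  92
   91  92]
 [162 144 116 104 102 102  98  92  90  83  74  71  74  82  84  89  91  89
   92  90]
 [161 136 111  97  99 100  99  9
[... 1734 characters left out ...]
  72  69
   87  91]
 [ 89  90  90  90  90  91  92  92  91  92  91  92  92  92  92  86  74  73
   89  90]
 [ 87  89  89  89  90  88  89  90  89  89  90  91  91  91  90  84  74  75
   88  91]
 [ 88  88  88  88  88  88  88  88  88  90  89  89  90  89  88  80  72  82
   89  90]
 [ 86  86  86  86  86  86  86  86  86  87  88  88  88  88  86  78  73  85
   90  91]
 [ 85  83  84  85  84  86  85  85  86  86  87  87  86  86  85  77  73  87
   91  91]
 [ 82  84  83  84  83  83  85  83  85  83  85  84  84  85  82  74  75  89
   89  89]
 [ 80  82  82  82  81  82  82  83  82  84  83  84  84  84  81  74  74  87
   90  89]
 [ 79  79  79  80  80  81  80  82  82  82  82  81  82  82  79  75  80  90
   90  88]]
```

Request:
send_rows --pt "0 0 0 3 -0.9" --pt "0 0 0 3 -0.9" --pt "0 0 0 3 -0.9" --pt "0 0 0 -2 -0.9" --pt "0 0 0 -6 -0.9" --pt "0 0 -0.005 -6 -0.9" --pt "0 0 -0.02 -6 -0.9" --pt "0 0 -0.05 -6 -0.9" --pt "0 0.03 -0.07 -6 -0.9" --pt "0.04 0.03 -0.07 -10 -0.9" --pt "0.08 0.03 -0.07 -18 -0.9" --pt "0.12 0.03 -0.07 -26 -0.9"

```text
time: 26.45
eef_pos: [0.5849, 0.1719, 0.1907]
tcp_rot: [0.483, 0.875, 0.0, 0.001]
contact_force: [0.2, -0.3, -1.0]
opening: 0.178
finger_force: 59.0
```

Run:
```python
from b import *
go((.499,.3052,.18),168.7)
im=shot("scene","s22");blue("s22");axis("s22");V=cv2.cvtColor(im,cv2.COLOR_BGR2HSV)
np.set_printoptions(linewidth=200);print(V[260:282,324:348,2])
im=shot("top","t5");hsv=cv2.cvtColor(im,cv2.COLOR_BGR2HSV);print(hsv[232:250,260:280,2])
```

```text
t 26.4 eef [0.5849 0.1719 0.1907] yaw 122.2 => shift [ 0.1585 -0.0017  0.0105] turn -46.5
s22 357 x 303 317 y 235 270 309.9 253.0
236 306 316 | 239 304 317 | 242 305 317 | 245 306 316 | 248 304 316 | 251 304 316 | 254 304 317 | 257 304 317 | 260 303 315 | 263 303 314 | 266 303 313 | 269 306 311 | 
[[150 126 109 129 137 122 102  89  78  69  68  73  89 110 133 154 164 174 168 167 161 158 154 157]
 [132 113 124 157 178 166 151 137 118  97  80  67  64  66  83  97 122 142 154 160 156 149 157 153]
 [118 112 149 179 183 184 181 174 167 139 121 102  80  66  66  63  75  92 115 127 133 144 149 153]
 [107 132 169 182 185 185 183 182 179 174 166 150 131 117  91  75  65  62  66  79  91 110 126 133]
 [118 152 180 186 184 175 176 180 182 186 180 178 174 162 138 112  90  68  61  59  61  69  80  99]
 [137 172 183 189 182 169 154 152 167 177 183 184 186 183 171 149 126 100  89  69  62  57  57  61]
 [160 177 182 188 181 167 137 119 135 151 167 171 180 172 174 157 152 139 124 108  89  73  62  60]
 [175 184 186 183 180 165 131 102 101 114 128 141 154 165 163 159 162 157 155 147 129 112 104  84]
 [182 185
[... 2172 characters left out ...]
23 223 223 222 206 174 220 225 225]
 [219 219 219 214 208 222 222 223 223 223 223 223 222 221 216 193 177 221 225 225]
 [219 219 218 216 211 221 223 224 223 223 223 223 219 201 176 171 185 221 225 225]
 [219 219 218 217 207 196 218 221 221 223 222 221 218 194 162 194 210 223 225 224]
 [219 220 220 219 212 193 187 186 195 218 215 198 189 180 182 219 224 225 225 224]
 [221 221 221 221 219 209 182 168 189 190 181 173 180 197 210 224 225 225 225 225]
 [220 220 219 219 217 215 207 199 211 201 197 201 210 221 224 225 225 224 223 222]
 [218 217 217 218 218 218 219 219 220 219 219 220 224 224 224 222 220 212 188 170]
 [217 218 219 220 220 221 221 221 220 219 220 219 221 220 208 177 165 150 122  97]]
```

The slot runs from top (264,240) to (275,236), about 19° against the beam's 18°, so it is aligned. Now I'll return the driver.

Request:
send_rows --pt "0.04 -0.0017 0.0 -8 -0.9" --pt "0.08 -0.0017 0.0 -16 -0.9" --pt "0.12 -0.0017 0.0 -24 -0.9" --pt "0.15 -0.0017 0.0 -32 -0.9" --pt "0.1585 -0.0017 0.01 -40 -0.9" --pt "0.1585 -0.0017 0.02 -46.5 -0.9" --pt "0.1585 -0.0017 0.03 -46.5 -0.9" --pt "0.1585 -0.0017 0.04 -46.5 -0.9" --pt "0.1585 -0.0017 0.04 -46.5 -0.9" --pt "0.1585 -0.0017 0.04 -46.5 -0.9"

```text
time: 27.55
eef_pos: [0.4994, 0.3043, 0.1486]
tcp_rot: [0.102, 0.995, -0.0, -0.0]
contact_force: [0.1, -0.6, -0.9]
opening: 0.18
finger_force: 59.0
```

Run:
```python
from b import *
go((.499,.3052,.0806),168.7)
```

```text
t 27.6 eef [0.4994 0.3043 0.1486] yaw 168.3 => shift [0.0005 0.0008 0.068 ] turn -0.4
```

Request:
send_rows --pt "0.0005 0.0008 0.015 -0.4 -0.9" --pt "0.0005 0.0008 0.03 -0.4 -0.9" --pt "0.0005 0.0008 0.04 -0.4 -0.9" --pt "0.0005 0.0008 0.05 -0.4 -0.9" --pt "0.0005 0.0008 0.06 -0.4 -0.9" --pt "0.0005 0.0008 0.065 -0.4 -0.9" --pt "0.0005 0.0008 0.068 -0.4 -0.9" --pt "0.0005 0.0008 0.068 -0.4 -0.9"

```text
time: 28.35
eef_pos: [0.4987, 0.3057, 0.0804]
tcp_rot: [0.097, 0.995, -0.0, -0.0]
contact_force: [0.1, 0.4, -0.4]
opening: 0.176
finger_force: 59.0
```

Request:
send_rows --pt "0 0 0.001 0 -0.9" --pt "0 0 0.001 0 -0.6" --pt "0 0 0.001 0 -0.4" --pt "0 0 0.001 0 -0.2" --pt "0 0 0.001 0 0" --pt "0 0 0.001 0 0" --pt "0 0 -0.01 0 0" --pt "0 0 -0.03 0 0" --pt "0 0 -0.07 0 0" --pt "0 0 -0.11 0 0" --pt "0 0 -0.15 0 0" --pt "0 0 -0.15 0 0" --squeeze 20

```text
time: 29.55
eef_pos: [0.5023, 0.3073, 0.2399]
tcp_rot: [0.097, 0.995, 0.003, 0.007]
contact_force: [0.9, -0.3, 1.1]
opening: 0.499
finger_force: 0.0
```

Run:
```python
from b import *
im=shot("scene","s23");blue("s23");axis("s23");s=ctrl.get_state();print(s["eef_pos"],s["opening"],s["contact_force"])
for f in("s0" if 0 else "scene0","s23"):
    h=cv2.cvtColor(cv2.imread(f"pics/{f}.png"),cv2.COLOR_BGR2HSV);m=cv2.inRange(h,(5,170,60),(16,255,255))[300:380,430:510]
    y,x=np.where(m);print(f,len(x),x.min()+430,x.max()+430,y.min()+300,y.max()+300,x.mean()+430,y.mean()+300)
```

```text
s23 360 x 303 317 y 235 270 309.9 253.0
236 306 316 | 239 304 317 | 242 305 317 | 245 306 316 | 248 304 316 | 251 304 316 | 254 304 317 | 257 304 317 | 260 303 315 | 263 303 314 | 266 303 313 | 269 306 311 | 
[0.50085256 0.30662685 0.2362184 ] 0.502103142303673 [-0.18728959 -0.50729413 -0.83633085]
scene0 401 463 489 315 343 475.77556109725685 328.785536159601
s23 405 463 508 316 344 476.1925925925926 329.1703703703704
```

The driver's mask matches its starting picture (476,329), so it is upright and seated. The roller and slot are unchanged, so I'm handing in.

```bash
python3 -c "
from plant import ctrl
print(ctrl.sign_off())"
```

```text
the job is handed in; nothing more can be done
None
```

I finished every step and handed the job in at about 30 s of the 70 s: the blue roller is upright and nipped between both jaws, the lock screw's slot is within a few degrees of the beam, and the driver is back upright in its stand; the sign-off gave no verdict.

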